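# Clamp a food sample box in the quick-release press

## Robot

A 6-joint arm with a two-finger parallel gripper is mounted at the origin on the work surface; the furniture and walls round the work are solid. World frame = base frame: x ahead of the robot, y to its left, z up, the work surface at z = 0. Lengths are in m, angles in rad, forces in N, time in s.
With the tool pointing down it reaches from about 0.375 to 0.9 m from the base axis. Payload 3.1 kg.
Tool frame: the origin (TCP) lies midway between the tips of the shut fingers; the grasp point (between the pads) lies 19 mm behind it (manip.tcp_to_grasp is the distance from the TCP to the grasp point, in m); z points along the fingers, y is the line along which they close (so a half turn about z gives the same grasp; the last joint's range is limited). The gripper opens to 87 mm and grips with 3 to 60 N. Pads are 19 mm wide; open, the fingers measure 117 mm over their backs; the gripper's body (75 mm by 190 mm) begins 51 mm behind the grasp point.
Start: joints at [1.165, 0.527, 1.433, -0, 1.181, -0.178], TCP at [0.14, 0.609, 0.223] pointing down, gripper open.
Joint ranges: [-3.08, 3.08], [-0.75, 2.2], [0.22, 2.44], [-1.43, 4.57], [0, 2.65], [-2.85, 2.85]. Speed limits (rad/s): [2.79, 2.79, 3.14, 3.14, 3.14, 3.14].

## Interface

Orientations are given as a unit quaternion [x, y, z, w].
In Python, from bench import status, grab_frame, order, manip gives the robot as it stands.
- The arm moves only by the tool jog_arm, never from a script. Its argument "motion" is a list of rows, each an object of numbers: "tx", "ty", "tz": the shift along the tool's x, y, z in m; "ax", "ay", "az": the turn, a rotation vector about the tool's x, y, z in degrees; "jaw": the finger opening in m, from 0 to 0.087. In form: [{"tx": .., "ty": .., "tz": .., "ax": .., "ay": .., "az": .., "jaw": ..}, ...]. A call has 1 to 5 rows; each row shifts and turns the commanded pose from where the row before left it, along the tool's axes as they then stand; what a row does not reach is not made up. A row lasts 1/10 s, in which the tool goes at most 50 mm and 8.59 degrees, less where a joint would pass 70% of its speed; a pose out of reach is approached as far as the arm can. A call with a gripper value outside its range is refused whole. The fingers move at their own pace and stop on an object; "newtons" is the grip in N (left out, the last holds). Time passes only in rows, so rows that do not move let the fingers close. It gives the time, the measured TCP pose, the force, the opening and the grip force at its end, in the units of the state.
- status.state(): the state, without advancing time (a new reading comes with each control period).
- grab_frame(name): name is "side" or "top" or "wrist"; returns a dict with "image" (480x640x3 uint8, red, green, blue), "vertical_fov" (degrees; the focal length in pixels is half the picture's height over the tangent of half this angle, whatever the lens; pixels are square), "cx", "cy" (the principal point, pixels), "extrinsics" (4x4, takes a point from world to camera coordinates). Camera axes: x right, y up, looking along -z (the intrinsics and any distortion apply to the point x, -y, -z); pixel columns grow to the right and rows downward; lengths in m; the calibration is good to about 2 mm. A picture is of the moment at which its call begins. There is no depth.
- order.close_job(): hands the job in; it is judged then, once.
The state is a dict: "t": time; "qpos": joint angles; "dq": joint speeds; "tau": joint torques, N m; "ee_pos": TCP position; "ee_rot": TCP orientation; "wrist_force": force on the tool from outside, world axes, zero at the start; "torque": the same for the moment, N m; "opening": finger opening in m; "grip_force": force on a finger pad.
Only numpy, scipy, OpenCV 4.12 (cv2) and the standard library are available. Lean on these libraries where they do the work, as an engineer would, in place of code of your own. Each camera call takes 0.05 s, during which the arm holds its last target. There are 200 camera calls.

## Task

Clamp the closed food sample box that stands on the bed of the hand press: squeeze the release lever against the fixed plate opposite it, slide the crossbar down until the pressure plate just rests lightly on the lid, and let the lever go so that the crossbar locks there. Then turn the screw handle clockwise until the lid is held firmly, without crushing the box. Leave the box where it stands, leave the other things on the worktop alone, and let go of the press.

Things in the scene. Friction and masses are not known exactly. Their poses are not given: they have to be found in the camera images.
- press: Hand press fixed to the worktop: bed 116 x 136 mm, its top 12 mm up, and a square column 24 mm wide, 255 mm high, 165 mm from the screw axis. Origin on the worktop under the vertical screw axis; +x points to the column, z up. A crossbar reaches from the column over the bed, bearing two upright squeeze plates and, over the bed, the screw with its handle.
- crossbar (a joint): Distance the crossbar has been lowered, m, 0 (top) to 0.1; begins at 0 to 0.045. A pawl on the release lever locks it to 5.5 mm teeth on the column unless the lever is squeezed; do not force it down over the teeth. Freed, it stays up by friction: 1 to 2 N pushes it down, 12 N lifts it. Once locked it may rise by up to 7 mm, until the pawl is home, when the screw presses the plate on the lid.
- release_lever (a joint): Angle of the sprung release lever, rad: 0 let go with its pawl home in the teeth, up to 0.06 let go with the pawl still on a tooth, 0.18 squeezed to its stop (crossbar free). Its upright plate, 45 mm from its vertical pin, moves 8 mm towards the fixed plate. About 11 N on the plate starts it, 14 N holds it at the stop; grip with 20 to 30 N.
- squeeze_grip (a point): Point on the crossbar midway between the upright squeeze plates: 16 mm below their tops, 24 mm above the crossbar's top, 75 mm from the screw axis. Axes as the press's. Fixed plate (aluminium) at -y, lever plate (dark steel) at +y, each 26 mm wide along x, 6 thick; 46 mm over the outer faces, 38 squeezed. Grip both outer faces from above, closing along y; the fixed plate does not yield.
- screw_handle: The black handle bar on the screw. Turning it clockwise (seen from above) lowers handle and plate together 6 mm a rad. Self-locking: 0.38 N m turns it, plus 0.006 N m for each newton on the lid (0.62 N m gives 40 N). The bar sits on a torsion spring (1.5 N m a rad), so it winds up about 0.25 rad before the screw turns and springs back when let go; torque is felt also at rest. Grip with 40 N.
- handle_grip (a point): Centre of the handle bar, 56 mm long, 12 mm thick and 24 mm high, on the screw axis, 12 mm below the bar's top; its underside clears the crossbar by 15 to 36 mm. The bar lies along the point's x; the point turns and sinks with the handle, z up. Grip across the 12 mm from above; do not press it down. The bar begins turned 0 to 1.5 rad clockwise from the press's x.
- pressure_plate: Rubber-faced steel pressure plate, 56 x 84 x 8 mm, under the screw; origin at the centre of its underside, the face that meets the lid. The lid should be held with about 40 N: under 25 N the box can slip out, over 60 N it cracks. Resting lightly means less than 20 N. The screw can lower it at least 20 mm from its start.
- sample_box: The sample box to clamp, closed plastic box with white snap lid, 69 x 103 x 48 mm, loose on the bed, about 0.14 kg; origin at the centre of its underside, z up, long side along its y.
- lid_top (a point): Centre of the top of that box's lid, 46 mm above its underside.
- label_roll: Roll of labels, 60 mm across, 30 mm high, beside the press; leave alone. Origin under its centre.
- kitchen_timer: Round kitchen timer, 63 mm across, 56 mm high, beside the press; leave alone. Origin under its centre.
- stored_box_a: Sample box with green lid, 69 x 103 x 48 mm, already done; leave alone. Origin under its centre.
- stored_box_b: Sample box with blue lid, 69 x 103 x 48 mm, already done; leave alone. Origin under its centre.
- salt_shaker: Salt shaker, 44 mm across, 90 mm high; leave alone. Origin under its centre.
- spice_jar: Spice jar, 42 mm across, 96 mm high; leave alone. Origin under its centre.
- small_bowl: Steel bowl, 112 mm across, 45 mm high; leave alone. Origin under its centre.

How it is judged:
On the way, in this order (a step that is already met when the one before it is completed fails the run):
1. the pressure plate has been lowered to the lid (touching or within 6 mm) with less than 20 N, and the release lever is let go (z of pressure_plate in the frame of lid_top below 0.006 m and contact force between pressure_plate and sample_box below 20 N and value of joint release_lever below 0.11 rad), for 0.2 s.
2. the screw clamps the lid with 25 to 60 N (contact force between pressure_plate and sample_box between 25 and 60 N), for 0.2 s.
At the end, for the whole second after the job is handed in: The plate presses on the lid of the box with 25 to 60 N, the box stands on the bed with its lid's centre within 25 mm of the screw axis, the release lever is let go (under 0.04 rad, so its pawl is home in the teeth) and the screw is at rest (all of step 2 and value of joint release_lever below 0.04 rad and angular speed of screw_handle below 0.1 rad/s and horizontal distance between lid_top and press below 0.025 m); the robot touches nothing.
It fails at once if the crossbar is forced down over the teeth while the lever is not squeezed (velocity of joint crossbar above 0.03 m/s and value of joint release_lever below 0.1 rad).
It fails at once if the box is crushed: the plate presses on it with more than 60 N (contact force between pressure_plate and sample_box above 60 N).
It fails at once if the sample box is shifted by more than 15 mm (distance of sample_box from where it was at the start of the episode above 0.015 m).
It fails at once if another thing on the worktop is moved by more than 20 mm (distance of any of label_roll, kitchen_timer, stored_box_a, stored_box_b, salt_shaker, spice_jar, small_bowl from where it was at the start of the episode above 0.02 m).
It also fails if it takes over 58 s, if anything falls off the work surface, if the arm or the gripper's body presses on something with over 40 N, if the wrist force passes 120 N, or if a joint passes its speed limit or range.

## Working session

There is one attempt and no reset: what is moved stays moved. The work goes in short steps, Python scripts to look and compute and a tool call to move; the robot and the scene stay as the last step left them, time stands still between calls to the robot, and variables do not carry over. Pictures are saved under pics/ and viewed, at most 10 in all, crops included, and the job is handed in when it is done.

Besides the shell and the picture viewer there is one more tool, called after "Request:" by a JSON object that holds its "name" and its "arguments". jog_arm: Moves the arm, as the interface text tells. Its arguments: {"type":"object","properties":{"motion":{"type":"array"},"newtons":{"type":"number"}},"required":["motion"]}

```bash
mkdir -p pics; ls; cat > h.py <<'E'
import numpy as np, cv2
from bench import status, grab_frame, order, manip
def cam(name, fn=None):
    f=grab_frame(name); 
    if fn: cv2.imwrite('pics/'+fn, f['image'][:,:,::-1])
    np.savez('/tmp/'+name, **{k:np.array(v) for k,v in f.items()})
    return f
def load(name): return dict(np.load('/tmp/'+name+'.npz',allow_pickle=True))
def ray(f,u,v):
    E=np.array(f['extrinsics']);F=240/np.tan(np.radians(float(f['vertical_fov']))/2)
    d=np.array([(u-f['cx'])/F,-(v-f['cy'])/F,-1.]);R=E[:3,:3]
    return -R.T@E[:3,3], R.T@d
def atz(f,u,v,z):
    c,d=ray(f,u,v); return c+d*(z-c[2])/d[2]
def proj(f,p):
    E=np.array(f['extrinsics']);F=240/np.tan(np.radians(float(f['vertical_fov']))/2)
    q=E[:3,:3]@np.array(p)+E[:3,3]; return np.array([f['cx']+F*q[0]/-q[2], f['cy']-F*q[1]/-q[2]])
def tri(rs):
    A=np.zeros((3,3));b=np.zeros(3)
    for c,d in rs:
        d=d/np.linalg.norm(d);P=np.eye(3)-np.outer(d,d);A+=P;b+=P@c
    return np.linalg.solve(A,b)
E
python3 - <<'E'
from h import *
for n in ('side','top','wrist'):
    f=cam(n,n+'1.png'); print(n,{k:v for k,v in f.items() if k not in('image',)})
a=cv2.imread('pics/side1.png');b=cv2.imread('pics/top1.png')
s=status.state();print(s, manip.tcp_to_grasp)
E
```

```text
pics
side {'vertical_fov': 45.08055722562875, 'cx': 319.1418724402587, 'cy': 244.40760151636144, 'extrinsics': array([[ 0.99986879,  0.00568792, -0.01516732, -0.39088546],
       [ 0.01064192,  0.47527169,  0.87977473, -0.13042634],
       [ 0.01221269, -0.8798207 ,  0.4751488 , -1.5520998 ],
       [ 0.        ,  0.        ,  0.        ,  1.        ]])}
top {'vertical_fov': 53.061156471125415, 'cx': 321.6589186223132, 'cy': 236.00477664461235, 'extrinsics': array([[ 0.03262823, -0.99945801, -0.00436941, -0.03369866],
       [ 0.97585993,  0.03091268,  0.21619854, -0.43262888],
       [-0.21594629, -0.01131811,  0.97633964, -1.20857492],
       [ 0.        ,  0.        ,  0.        ,  1.        ]])}
wrist {'vertical_fov': 62.36306867441313, 'cx': 316.1775145667743, 'cy': 240.12935866405516, 'extrinsics': array([[ 0.22458093,  0.97445398, -0.00168883, -0.62399546],
       [-0.93353583,  0.21465298, -0.28711489,  0.03453403],
       [-0.27941773,  0.06605711,  0.95789466, -0.39105547],
       [ 0.        ,  0.        ,  0.        ,  1.        ]])}
{'t': 0.15, 'qpos': array([ 1.16549955e+00,  5.28253035e-01,  1.43359745e+00, -9.48039868e-06,
        1.18140574e+00, -1.78504429e-01]), 'dq': array([ 1.00769095e-03, -3.35110189e-03, -3.52486378e-03, -5.80550627e-05,
        7.59690526e-04, -8.63747938e-04]), 'tau': array([ 8.99679599e-04, -4.40429807e+01, -1.76843190e+01,  6.33469177e-02,
        5.52607107e-02, -9.51255356e-05]), 'ee_pos': array([0.14028629, 0.60847971, 0.22179953]), 'ee_rot': array([ 1.13151476e-01,  9.93577401e-01, -7.97863641e-04, -2.35167623e-04]), 'wrist_force': array([ 0.23797785, -0.41628211, -0.33831208]), 'torque': array([-0.00114032, -0.01947678,  0.05606729]), 'grip_force': 0.0, 'opening': 0.08740948985722259} 0.0187
```

View pics/side1.png

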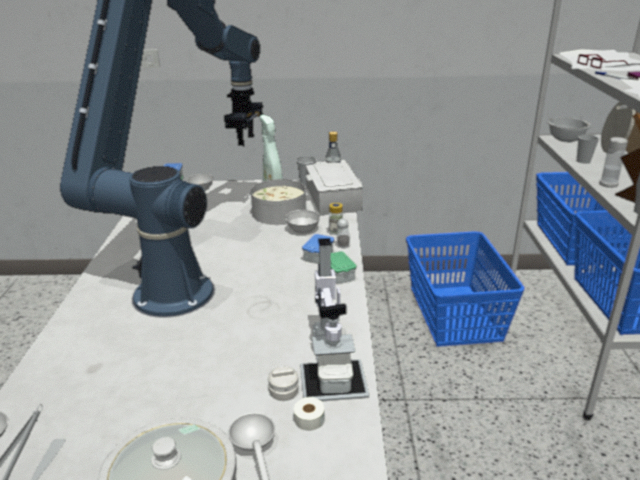

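View pics/top1.png

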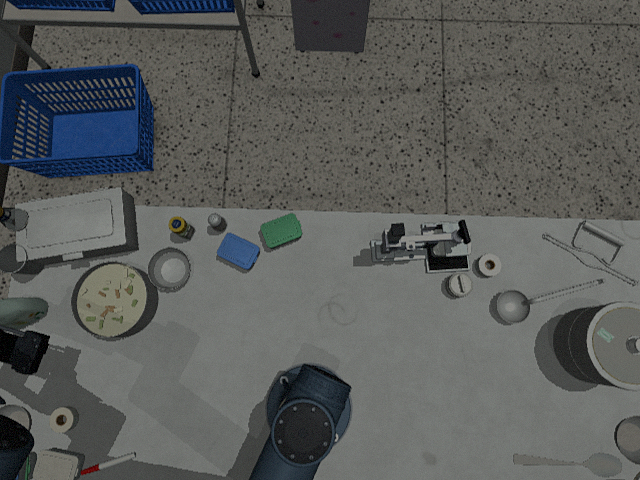

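The side view shows the press at about (333,330), with its column behind at (325,260). In the top view the column is at about (397,230) and the screw handle at about (461,232), so press +x points roughly to world +y. I'll enlarge both.

```bash
python3 - <<'E'
from h import *
a=cv2.imread('pics/side1.png')[225:425,260:390];b=cv2.imread('pics/top1.png')[205:305,350:510]
a=cv2.resize(a,None,fx=3,fy=3,interpolation=3);b=cv2.resize(b,None,fx=2.56,fy=2.56,interpolation=3)
o=np.zeros((600,800,3),np.uint8);o[:,:390]=a;o[:256,390:390+b.shape[1]]=b[:256]
cv2.imwrite('pics/c1.png',o)
f=load('top')
for u,v,z in [(397,230,.255),(461,232,.2),(442,267,.012)]: print(atz(f,u,v,z))
f=load('side')
for u,v,z in [(325,241,.255),(333,310,.19)]: print(atz(f,u,v,z))
E
```

```text
[ 0.40609053 -0.18547233  0.255     ]
[ 0.41917959 -0.33991705  0.2       ]
[ 0.36739194 -0.34045832  0.012     ]
[ 0.40863589 -0.19116035  0.255     ]
[ 0.42320379 -0.35902286  0.19      ]
```

View pics/c1.png

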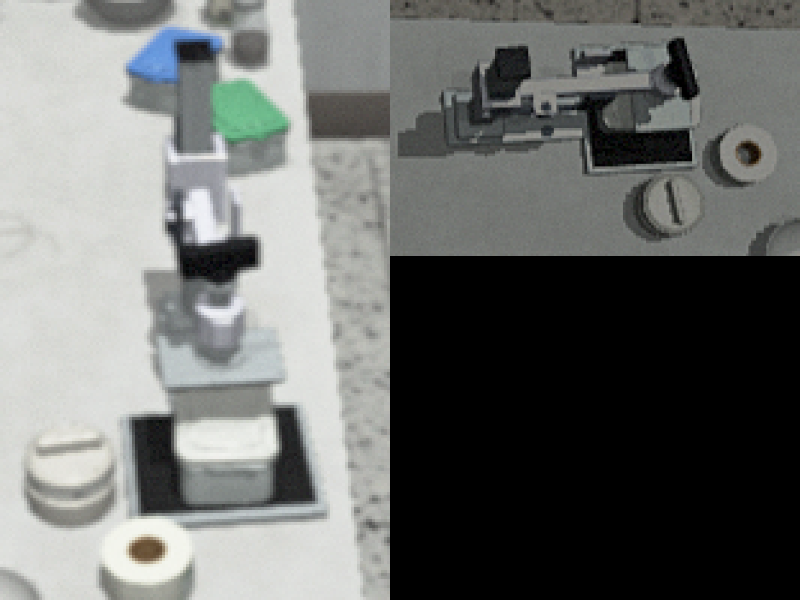

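```bash
cat >> h.py <<'E'
from scipy.spatial.transform import Rotation as Ro
import json
def rows(wps, start=None, step=.048, ang=8.0):
    """wps: (x,y,z,yaw of tool y); prints rows for jog, tool pointing down"""
    s=status.state(); p=np.array(s['ee_pos']); R=Ro.from_quat(s['ee_rot']); out=[]
    for x,y,z,psi in wps:
        n=Ro.from_matrix(np.array([[-np.sin(psi),np.cos(psi),0],[np.cos(psi),np.sin(psi),0],[0,0,-1]]).T)
        n=Ro.from_matrix(np.array([[np.cos(psi+np.pi/2),np.sin(psi+np.pi/2),0],[np.cos(psi),np.sin(psi),0],[0,0,-1]]).T)
        rv=(R.inv()*n).as_rotvec(degrees=True); d=np.array([x,y,z])-p
        N=max(1,int(np.ceil(max(np.linalg.norm(d)/step,np.linalg.norm(rv)/ang))))
        for i in range(N):
            t=R.inv().apply(d/N); out.append([*t.round(4),*(rv/N).round(2)]); R=R*Ro.from_rotvec(rv/N,degrees=True)
        p=np.array([x,y,z]); R=n
    k=['tx','ty','tz','ax','ay','az']
    print(s['ee_pos'].round(4),'yaw',np.arctan2(*Ro.from_quat(s['ee_rot']).as_matrix()[:2,1][::-1]).round(4))
    for i in range(0,len(out),5): print(json.dumps([{a:b for a,b in zip(k,r) if abs(b)>1e-4} for r in out[i:i+5]]))
E
sed -i '/-np.sin(psi),np.cos(psi),0\],/d' h.py
python3 - <<'E'
from h import *
t,s=load('top'),load('side')
print(tri([ray(t,464,231),ray(s,333,310.3)]),tri([ray(t,398,230.4),ray(s,324.7,241.7)]))
rows([(.48,.40,.33,.9),(.56,.0,.34,.3),(.415,-.28,.34,.08)])
E
```

```text
[ 0.42438712 -0.35148157  0.1843465 ] [ 0.40706403 -0.18810811  0.25139748]
[0.1403 0.6085 0.2218] yaw 1.344
[{"tx": -0.042, "ty": -0.0141, "tz": -0.012, "ax": -0.01, "az": 2.83}, {"tx": -0.0426, "ty": -0.012, "tz": -0.012, "ax": -0.01, "az": 2.83}, {"tx": -0.0432, "ty": -0.0099, "tz": -0.012, "ax": -0.01, "az": 2.83}, {"tx": -0.0436, "ty": -0.0078, "tz": -0.012, "ax": -0.01, "az": 2.83}, {"tx": -0.0439, "ty": -0.0056, "tz": -0.012, "ax": -0.01, "az": 2.83}]
[{"tx": -0.0442, "ty": -0.0034, "tz": -0.012, "ax": -0.01, "az": 2.83}, {"tx": -0.0443, "ty": -0.0012, "tz": -0.012, "ax": -0.01, "az": 2.83}, {"tx": -0.0443, "ty": 0.001, "tz": -0.012, "ax": -0.01, "az": 2.83}, {"tx": -0.0442, "ty": 0.0031, "tz": -0.012, "ax": -0.01, "az": 2.83}, {"tx": -0.0346, "ty": -0.0293, "tz": -0.0011, "az": 3.82}]
[{"tx": -0.0365, "ty": -0.0269, "tz": -0.0011, "az": 3.82}, {"tx": -0.0382, "ty": -0.0244, "tz": -0.0011, "az": 3.82}, {"tx": -0.0397, "ty": -0.0218, "tz": -0.0011, "az": 3.82}, {"tx": -0.0411, "ty": -0.0191, "tz": -0.0011, "az": 3.82}, {"tx": -0.0423, "ty": -0.0164, "tz": -0.0011, "az": 3.82}]
[{"tx": -0.0433, "ty": -0.0135, "tz": -0.0011, "az": 3.82}, {"tx": -0.0441, "ty": -0.0106, "tz": -0.0011, "az": 3.82}, {"tx": -0.0447, "ty": -0.0076, "tz": -0.0011, "az": 3.82}, {"tx": -0.0321, "ty": -0.0316, "az": 1.8}, {"tx": -0.0331, "ty": -0.0306, "az": 1.8}]
[{"tx": -0.034, "ty": -0.0295, "az": 1.8}, {"tx": -0.0349, "ty": -0.0284, "az": 1.8}, {"tx": -0.0358, "ty": -0.0273, "az": 1.8}, {"tx": -0.0366, "ty": -0.0262, "az": 1.8}, {"tx": -0.0374, "ty": -0.025, "az": 1.8}]
```

Request:
{"name": "jog_arm", "arguments": {"motion": [{"tx": -0.042, "ty": -0.014, "tz": -0.012, "az": 2.8}, {"tx": -0.043, "ty": -0.012, "tz": -0.012, "az": 2.8}, {"tx": -0.043, "ty": -0.01, "tz": -0.012, "az": 2.8}, {"tx": -0.044, "ty": -0.008, "tz": -0.012, "az": 2.8}, {"tx": -0.044, "ty": -0.006, "tz": -0.012, "az": 2.8}]}}

```text
validation failed for argument at $.mo...
```

Request:
{"name": "jog_arm", "arguments": {"motion": [{"tx": -0.044, "ty": -0.003, "tz": -0.012, "az": 2.8}, {"tx": -0.044, "ty": -0.001, "tz": -0.012, "az": 2.8}, {"tx": -0.044, "ty": 0.001, "tz": -0.012, "az": 2.8}, {"tx": -0.044, "ty": 0.003, "tz": -0.012, "az": 2.8}, {"tx": -0.035, "ty": -0.029, "tz": -0.001, "az": 3.8}]}}

```text
validation failed for argument at $.mo...
```

Request:
{"name": "jog_arm", "arguments": {"motion": [{"tx": -0.0365, "ty": -0.027, "tz": -0.001, "az": 3.8}, {"tx": -0.038, "ty": -0.024, "tz": -0.001, "az": 3.8}, {"tx": -0.04, "ty": -0.022, "tz": -0.001, "az": 3.8}, {"tx": -0.041, "ty": -0.019, "tz": -0.001, "az": 3.8}, {"tx": -0.042, "ty": -0.016, "tz": -0.001, "az": 3.8}]}}

```text
validation failed for argument at $.mo...
```

Request:
{"name": "jog_arm", "arguments": {"motion": [{"tx": -0.043, "ty": -0.0135, "tz": -0.001, "az": 3.8}, {"tx": -0.044, "ty": -0.0105, "tz": -0.001, "az": 3.8}, {"tx": -0.0445, "ty": -0.0075, "tz": -0.001, "az": 3.8}, {"tx": -0.032, "ty": -0.0315, "az": 1.8}, {"tx": -0.033, "ty": -0.0305, "az": 1.8}]}}

```text
validation failed for argument at $.mo...
```

Request:
{"name": "jog_arm", "arguments": {"motion": [{"tx": -0.034, "ty": -0.0295, "az": 1.8}, {"tx": -0.035, "ty": -0.0285, "az": 1.8}, {"tx": -0.036, "ty": -0.027, "az": 1.8}, {"tx": -0.0365, "ty": -0.026, "az": 1.8}, {"tx": -0.0375, "ty": -0.025, "az": 1.8}]}}

```text
validation failed for argument at $.mo...
```

Request:
{"name": "jog_arm", "arguments": {"motion": [{"tx": 0}, {"tx": 0}]}}

```text
validation failed for argument at $.mo...
```

```bash
python3 - <<'E'
from h import *
f=cam('wrist','w2.png'); cam('top'); cam('side')
print(status.state()['ee_pos'])
E
```

```text
[0.14039167 0.60875294 0.22217607]
```

View pics/w2.png

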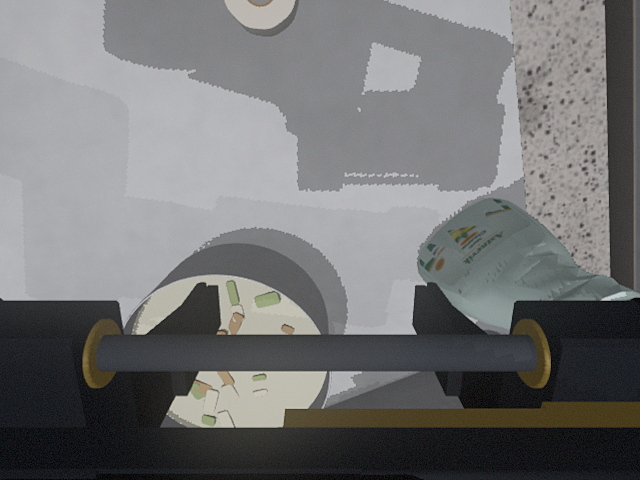

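All six moves were refused, so the arm is still at the start: the wrist view shows the casserole (230,350) and a bottle (500,250) under the start pose. The rows probably need every key, so I'll test that with one row.

Request:
{"name": "jog_arm", "arguments": {"motion": [{"tx": -0.042, "ty": -0.014, "tz": -0.012, "ax": 0, "ay": 0, "az": 2.8, "jaw": 0.087}]}}

```text
t: 0.4
ee_pos: [0.1745, 0.5866, 0.2329]
ee_rot: [0.135, 0.991, -0.001, -0.002]
wrist_force: [0.6, -0.3, -0.2]
opening: 0.087
grip_force: 0.0
```

All seven keys are needed. Continuing.

Request:
{"name": "jog_arm", "arguments": {"motion": [{"tx": -0.043, "ty": -0.012, "tz": -0.012, "ax": 0, "ay": 0, "az": 2.8, "jaw": 0.087}, {"tx": -0.043, "ty": -0.01, "tz": -0.012, "ax": 0, "ay": 0, "az": 2.8, "jaw": 0.087}, {"tx": -0.044, "ty": -0.008, "tz": -0.012, "ax": 0, "ay": 0, "az": 2.8, "jaw": 0.087}, {"tx": -0.044, "ty": -0.006, "tz": -0.012, "ax": 0, "ay": 0, "az": 2.8, "jaw": 0.087}, {"tx": -0.044, "ty": -0.003, "tz": -0.012, "ax": 0, "ay": 0, "az": 2.8, "jaw": 0.087}]}}

```text
t: 0.9
ee_pos: [0.3688, 0.4686, 0.2951]
ee_rot: [0.258, 0.966, 0.0, -0.0]
wrist_force: [-0.9, -0.3, 0.5]
opening: 0.0871
grip_force: 0.0
```

Request:
{"name": "jog_arm", "arguments": {"motion": [{"tx": -0.044, "ty": -0.001, "tz": -0.012, "ax": 0, "ay": 0, "az": 2.8, "jaw": 0.087}, {"tx": -0.044, "ty": 0.001, "tz": -0.012, "ax": 0, "ay": 0, "az": 2.8, "jaw": 0.087}, {"tx": -0.044, "ty": 0.003, "tz": -0.012, "ax": 0, "ay": 0, "az": 2.8, "jaw": 0.087}, {"tx": -0.035, "ty": -0.029, "tz": -0.001, "ax": 0, "ay": 0, "az": 3.8, "jaw": 0.087}, {"tx": -0.0365, "ty": -0.027, "tz": -0.001, "ax": 0, "ay": 0, "az": 3.8, "jaw": 0.087}]}}

```text
t: 1.4
ee_pos: [0.5004, 0.3108, 0.3326]
ee_rot: [0.39, 0.921, 0.0, 0.0]
wrist_force: [0.8, 0.2, 0.5]
opening: 0.0872
grip_force: 0.0
```

Request:
{"name": "jog_arm", "arguments": {"motion": [{"tx": -0.038, "ty": -0.024, "tz": -0.001, "ax": 0, "ay": 0, "az": 3.8, "jaw": 0.087}, {"tx": -0.04, "ty": -0.022, "tz": -0.001, "ax": 0, "ay": 0, "az": 3.8, "jaw": 0.087}, {"tx": -0.041, "ty": -0.019, "tz": -0.001, "ax": 0, "ay": 0, "az": 3.8, "jaw": 0.087}, {"tx": -0.042, "ty": -0.016, "tz": -0.001, "ax": 0, "ay": 0, "az": 3.8, "jaw": 0.087}, {"tx": -0.043, "ty": -0.0135, "tz": -0.001, "ax": 0, "ay": 0, "az": 3.8, "jaw": 0.087}]}}

```text
t: 1.9
ee_pos: [0.5451, 0.0894, 0.3377]
ee_rot: [0.537, 0.844, 0.0, 0.0]
wrist_force: [1.2, -0.3, -0.3]
opening: 0.0871
grip_force: 0.0
```

Request:
{"name": "jog_arm", "arguments": {"motion": [{"tx": -0.044, "ty": -0.0105, "tz": -0.001, "ax": 0, "ay": 0, "az": 3.8, "jaw": 0.087}, {"tx": -0.0445, "ty": -0.0075, "tz": -0.001, "ax": 0, "ay": 0, "az": 3.8, "jaw": 0.087}, {"tx": -0.032, "ty": -0.0315, "tz": 0, "ax": 0, "ay": 0, "az": 1.8, "jaw": 0.087}, {"tx": -0.033, "ty": -0.0305, "tz": 0, "ax": 0, "ay": 0, "az": 1.8, "jaw": 0.087}, {"tx": -0.034, "ty": -0.0295, "tz": 0, "ax": 0, "ay": 0, "az": 1.8, "jaw": 0.087}]}}

```text
t: 2.4
ee_pos: [0.5016, -0.119, 0.3394]
ee_rot: [0.628, 0.778, -0.0, -0.0]
wrist_force: [0.7, -0.4, -0.4]
opening: 0.0869
grip_force: 0.0
```

Request:
{"name": "jog_arm", "arguments": {"motion": [{"tx": -0.035, "ty": -0.0285, "tz": 0, "ax": 0, "ay": 0, "az": 1.8, "jaw": 0.087}, {"tx": -0.036, "ty": -0.027, "tz": 0, "ax": 0, "ay": 0, "az": 1.8, "jaw": 0.087}, {"tx": -0.0365, "ty": -0.026, "tz": 0, "ax": 0, "ay": 0, "az": 1.8, "jaw": 0.087}, {"tx": -0.0375, "ty": -0.025, "tz": 0, "ax": 0, "ay": 0, "az": 1.8, "jaw": 0.087}, {"tx": 0, "ty": 0, "tz": 0, "ax": 0, "ay": 0, "az": 0, "jaw": 0.087}]}}

```text
t: 2.9
ee_pos: [0.4193, -0.283, 0.3396]
ee_rot: [0.678, 0.735, -0.001, 0.001]
wrist_force: [-0.1, 1.0, 0.8]
opening: 0.0872
grip_force: 0.0
```

```bash
python3 - <<'E'
from h import *
f=cam('wrist','w3.png'); cam('top'); cam('side')
rows([(.415,-.28,.34,.08)])
E
```

```text
[ 0.4212 -0.2778  0.3394] yaw 0.0867
[{"tx": -0.0016, "ty": -0.0064, "tz": -0.0006, "ay": -0.06, "az": 0.38}]
```

View pics/w3.png

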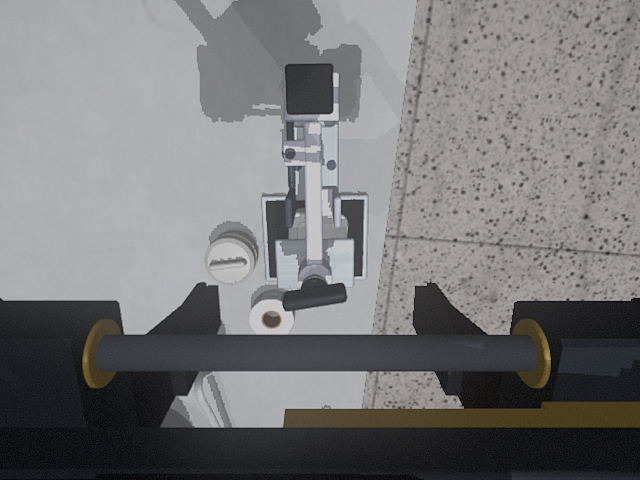

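The wrist view shows the column top at about (309,89), the dark lever plate at about (290,208), the aluminium plate at about (337,208) and the black handle centre at about (315,295). I'll enlarge that area together with the new side and top views.

```bash
python3 - <<'E'
from h import *
w=load('wrist')['image'][55:335,255:375,::-1]
s=load('side')['image'][230:360,295:365,::-1]
t=load('top')['image'][215:275,370:480,::-1]
o=np.zeros((600,800,3),np.uint8)
a=cv2.resize(w[:140],None,fx=3,fy=3,interpolation=3)  # rows 55-195
b=cv2.resize(w[120:],None,fx=3.5,fy=3.5,interpolation=3) # rows 175-335
o[:b.shape[0],:b.shape[1]]=b
c=cv2.resize(s,None,fx=4,fy=4,interpolation=3); o[:520,430:710]=c
cv2.imwrite('pics/c2.png',o)
f=load('wrist')
for u,v in [(286,65),(333,64),(333,113),(287,114)]: print(atz(f,u,v,.255))
E
```

```text
[ 0.3930136  -0.17513885  0.255     ]
[ 0.41976338 -0.1724515   0.255     ]
[ 0.42223642 -0.1990159   0.255     ]
[ 0.39516623 -0.20176628  0.255     ]
```

View pics/c2.png

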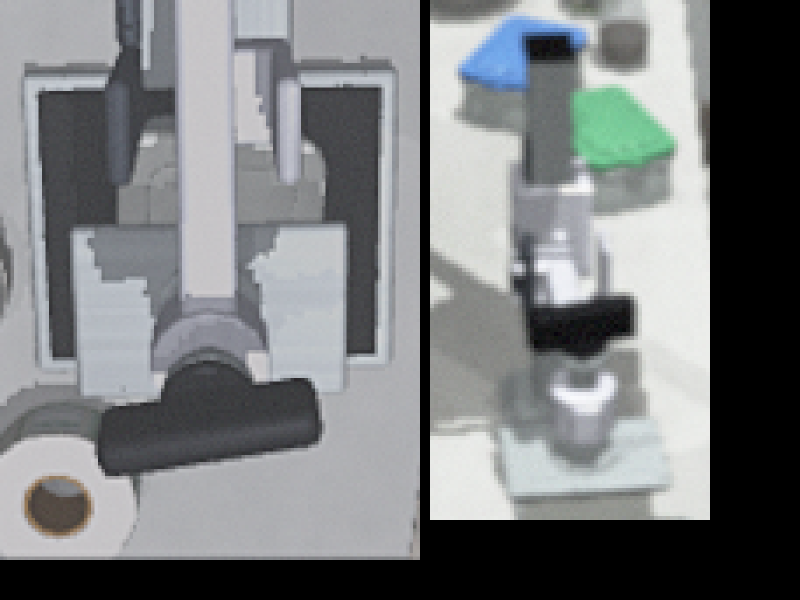

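```bash
python3 - <<'E'
from h import *
w,s,t=load('wrist'),load('side'),load('top')
h=tri([ray(w,315.6,296.4),ray(s,333.2,310.7),ray(t,464,231)]);print('handle',h, [proj(c,h).round(1) for c in (w,s,t)])
h=tri([ray(w,315.6,296.4),ray(s,333.2,310.7)]);print('handle2',h)
px=np.array([-.087,.996,0]);py=np.array([-.996,-.087,0]);col=np.array([.4075,-.187,0]);sc=col-.165*px;g=sc+.075*px
print('screw',sc,'grip',g)
for z in (.15,.16,.17,.18,.19,.2):
    q=g+[0,0,z]
    print(z,[proj(w,q+a*px+b*py).round(1) for a,b in ((0,-20),(0,20),(.013,-.02),(-.013,-.02)) for a,b in [(a, b/1000 if abs(b)>1 else b)]], proj(s,q+.02*-py).round(1))
print('obs fixed', 255+288/3.5,175+130/3.5,'vspan',175+80/3.5,175+183/3.5,'lever',255+118/3.5)
# plate underside level corner (front edge side) & lid
E
```

```text
handle [ 0.42446987 -0.35140503  0.18327883] [array([316.1, 296.9]), array([333.6, 310.6]), array([463.9, 231.5])]
handle2 [ 0.42385939 -0.35119076  0.18285992]
screw [ 0.421855 -0.35134   0.      ] grip [ 0.41533 -0.27664  0.     ]
0.15 [array([334.9, 204.4]), array([290.5, 204.7]), array([335. , 190.1]), array([334.8, 218.5])] [338.1 302.8]
0.16 [array([335.4, 206.8]), array([289.8, 207.1]), array([335.5, 192. ]), array([335.3, 221.2])] [338.1 298.8]
0.17 [array([335.9, 209.2]), array([289. , 209.5]), array([336. , 194.1]), array([335.8, 224. ])] [338.1 294.9]
0.18 [array([336.5, 211.8]), array([288.2, 212.1]), array([336.6, 196.3]), array([336.4, 227. ])] [338.1 290.9]
0.19 [array([337.1, 214.6]), array([287.4, 214.9]), array([337.2, 198.6]), array([337. , 230.1])] [338.1 286.9]
0.2 [array([337.7, 217.5]), array([286.5, 217.8]), array([337.9, 201. ]), array([337.6, 233.5])] [338.1 282.9]
obs fixed 337.2857142857143 212.14285714285714 vspan 197.85714285714286 227.28571428571428 lever 288.7142857142857
```

```bash
python3 - <<'E'
from h import *
w,s=load('wrist'),load('side')
px=np.array([-.087,.996,0]);py=np.array([-.996,-.087,0]);sc=np.array([.4225,-.3513,0])
for z in (.07,.08,.09,.1,.11):
    q=sc+[0,0,z]
    print(z,'wrist back corners L R',proj(w,q+.028*px+.042*py).round(1),proj(w,q+.028*px-.042*py).round(1),'front',proj(w,q-.028*px-.042*py).round(1),'side front L R',proj(s,q-.028*px+.042*py).round(1),proj(s,q-.028*px-.042*py).round(1))
print('obs wrist top-face',255+72/3.5,175+228/3.5,255+346/3.5,175+225/3.5,'front',255+344/3.5,175+388/3.5,'side underside',295+85/4,230+500/4,295+238/4,230+487/4)
lv=.058
E=np.array(w['extrinsics']);print('cam',-E[:3,:3].T@E[:3,3])
rows([(.42,-.277,.25,.087),(.42,-.277,.147,.087)])
E
```

```text
0.07 wrist back corners L R [277.  231.3] [351.5 230.9] front [350.5 277. ] side front L R [313.7 365.6] [354.6 362.9]
0.08 wrist back corners L R [276.2 233.8] [352.2 233.3] front [351.3 280.4] side front L R [313.6 361.7] [354.7 359.1]
0.09 wrist back corners L R [275.3 236.3] [353.  235.8] front [352.  283.8] side front L R [313.5 357.9] [354.8 355.2]
0.1 wrist back corners L R [274.3 239. ] [353.9 238.5] front [352.8 287.4] side front L R [313.4 353.9] [354.9 351.3]
0.11 wrist back corners L R [273.3 241.7] [354.8 241.2] front [353.6 291.2] side front L R [313.3 350. ] [354.9 347.3]
obs wrist top-face 275.57142857142856 240.14285714285714 353.8571428571429 239.28571428571428 front 353.2857142857143 285.8571428571429 side underside 316.25 355.0 354.5 351.75
cam [ 0.41269757 -0.20387523  0.50114103]
[ 0.4212 -0.2778  0.3394] yaw 0.0867
[{"tx": 0.0004, "ty": -0.0006, "tz": 0.0447, "ay": -0.03, "az": -0.01}, {"tx": 0.0004, "ty": -0.0006, "tz": 0.0447, "ay": -0.03, "az": -0.01}, {"tz": 0.0343}, {"tz": 0.0343}, {"tz": 0.0343}]
```

Plate underside is at z≈0.095, so it has about 37 mm to go down. The wrist camera would end up close over the column, so I'll give the tool a half turn first to put the camera on the free side.

Request:
{"name": "jog_arm", "arguments": {"motion": [{"tx": 0, "ty": 0, "tz": 0, "ax": 0, "ay": 0, "az": 8.57, "jaw": 0.087}, {"tx": 0, "ty": 0, "tz": 0, "ax": 0, "ay": 0, "az": 8.57, "jaw": 0.087}, {"tx": 0, "ty": 0, "tz": 0, "ax": 0, "ay": 0, "az": 8.57, "jaw": 0.087}, {"tx": 0, "ty": 0, "tz": 0, "ax": 0, "ay": 0, "az": 8.57, "jaw": 0.087}, {"tx": 0, "ty": 0, "tz": 0, "ax": 0, "ay": 0, "az": 8.57, "jaw": 0.087}]}}

```text
t: 3.55
ee_pos: [0.4221, -0.2762, 0.3396]
ee_rot: [0.899, 0.438, 0.0, -0.0]
wrist_force: [0.4, -0.2, -0.3]
opening: 0.0868
grip_force: 0.0
```

Request:
{"name": "jog_arm", "arguments": {"motion": [{"tx": 0, "ty": 0, "tz": 0, "ax": 0, "ay": 0, "az": 8.57, "jaw": 0.087}, {"tx": 0, "ty": 0, "tz": 0, "ax": 0, "ay": 0, "az": 8.57, "jaw": 0.087}, {"tx": 0, "ty": 0, "tz": 0, "ax": 0, "ay": 0, "az": 8.57, "jaw": 0.087}, {"tx": 0, "ty": 0, "tz": 0, "ax": 0, "ay": 0, "az": 8.57, "jaw": 0.087}, {"tx": 0, "ty": 0, "tz": 0, "ax": 0, "ay": 0, "az": 8.57, "jaw": 0.087}]}}

```text
t: 4.05
ee_pos: [0.4222, -0.2761, 0.3396]
ee_rot: [0.997, 0.08, 0.0, -0.0]
wrist_force: [0.0, 0.3, -0.2]
opening: 0.0871
grip_force: 0.0
```

Request:
{"name": "jog_arm", "arguments": {"motion": [{"tx": 0, "ty": 0, "tz": 0, "ax": 0, "ay": 0, "az": 8.57, "jaw": 0.087}, {"tx": 0, "ty": 0, "tz": 0, "ax": 0, "ay": 0, "az": 8.57, "jaw": 0.087}, {"tx": 0, "ty": 0, "tz": 0, "ax": 0, "ay": 0, "az": 8.57, "jaw": 0.087}, {"tx": 0, "ty": 0, "tz": 0, "ax": 0, "ay": 0, "az": 8.57, "jaw": 0.087}, {"tx": 0, "ty": 0, "tz": 0, "ax": 0, "ay": 0, "az": 8.57, "jaw": 0.087}]}}

```text
t: 4.55
ee_pos: [0.4222, -0.2762, 0.3396]
ee_rot: [0.957, -0.29, -0.0, -0.0]
wrist_force: [0.6, 0.4, -0.3]
opening: 0.0873
grip_force: 0.0
```

Request:
{"name": "jog_arm", "arguments": {"motion": [{"tx": 0, "ty": 0, "tz": 0.009, "ax": 0, "ay": 0, "az": 8.57, "jaw": 0.087}, {"tx": 0, "ty": 0, "tz": 0.02, "ax": 0, "ay": 0, "az": 8.57, "jaw": 0.087}, {"tx": 0, "ty": 0, "tz": 0.02, "ax": 0, "ay": 0, "az": 8.57, "jaw": 0.087}, {"tx": 0, "ty": 0, "tz": 0.02, "ax": 0, "ay": 0, "az": 8.57, "jaw": 0.087}, {"tx": 0, "ty": 0, "tz": 0.02, "ax": 0, "ay": 0, "az": 8.57, "jaw": 0.087}]}}

```text
t: 5.05
ee_pos: [0.4222, -0.2762, 0.25]
ee_rot: [0.785, -0.619, 0.0, -0.0]
wrist_force: [-0.2, -1.3, -0.0]
opening: 0.0872
grip_force: 0.0
```

Request:
{"name": "jog_arm", "arguments": {"motion": [{"tx": 0, "ty": 0, "tz": 0, "ax": 0, "ay": 0, "az": 8.57, "jaw": 0.087}, {"tx": 0, "ty": 0, "tz": 0, "ax": 0, "ay": 0, "az": 0, "jaw": 0.087}]}}

```text
t: 5.25
ee_pos: [0.4218, -0.2762, 0.2499]
ee_rot: [0.739, -0.674, -0.001, -0.0]
wrist_force: [0.5, -0.2, -0.1]
opening: 0.0867
grip_force: 0.0
```

```bash
python3 - <<'E'
from h import *
cam('wrist','w4.png')
rows([(.42,-.277,.147,.087-np.pi)])
print(status.state()['qpos'].round(2))
E
```

```text
[ 0.4221 -0.2768  0.2505] yaw -3.0481
[{"ty": 0.0007, "tz": 0.0345, "ay": 0.01, "az": 0.12}, {"ty": 0.0007, "tz": 0.0345, "ay": 0.01, "az": 0.12}, {"ty": 0.0007, "tz": 0.0345, "ay": 0.01, "az": 0.12}]
[-0.8   0.33  1.7   0.    1.12  2.25]
```

View pics/w4.png

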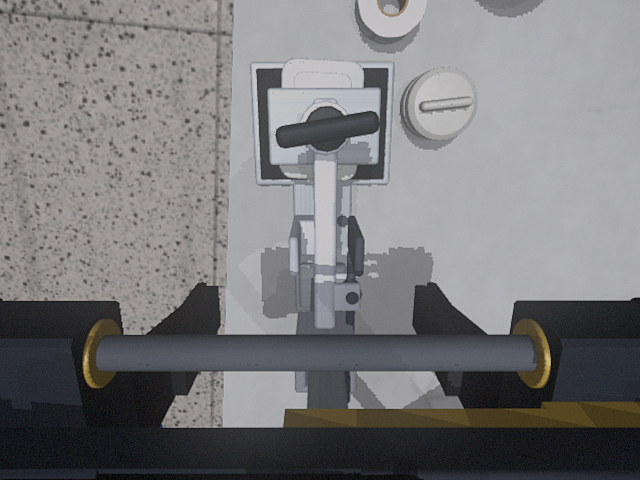

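The wrist view shows the fixed plate at (295,247), the lever plate at (359,247) and the handle at (328,129). That puts the plate midpoint at x≈0.415, as computed. I'll descend with the tool 4 mm towards the fixed plate, because the lever side gives 8 mm.

Request:
{"name": "jog_arm", "arguments": {"motion": [{"tx": 0, "ty": 0.0008, "tz": 0.034, "ax": 0, "ay": 0, "az": 0.1, "jaw": 0.087}, {"tx": 0, "ty": 0.0008, "tz": 0.034, "ax": 0, "ay": 0, "az": 0.1, "jaw": 0.087}, {"tx": 0, "ty": 0.0008, "tz": 0.025, "ax": 0, "ay": 0, "az": 0.1, "jaw": 0.087}, {"tx": 0, "ty": 0, "tz": 0.0095, "ax": 0, "ay": 0, "az": 0, "jaw": 0.087}, {"tx": 0, "ty": 0, "tz": 0, "ax": 0, "ay": 0, "az": 0, "jaw": 0.087}]}}

```text
t: 5.8
ee_pos: [0.419, -0.2777, 0.1475]
ee_rot: [0.737, -0.676, -0.001, -0.0]
wrist_force: [0.1, -0.6, 0.5]
opening: 0.0871
grip_force: 0.0
```

Request:
{"name": "jog_arm", "arguments": {"motion": [{"tx": 0, "ty": 0, "tz": 0, "ax": 0, "ay": 0, "az": 0, "jaw": 0.05}, {"tx": 0, "ty": 0, "tz": 0, "ax": 0, "ay": 0, "az": 0, "jaw": 0.05}, {"tx": 0, "ty": 0, "tz": 0, "ax": 0, "ay": 0, "az": 0, "jaw": 0.05}, {"tx": 0, "ty": 0, "tz": 0, "ax": 0, "ay": 0, "az": 0, "jaw": 0.05}], "newtons": 25}}

```text
t: 6.2
ee_pos: [0.4193, -0.2787, 0.1489]
ee_rot: [0.736, -0.677, 0.001, 0.0]
wrist_force: [0.5, -0.5, 1.1]
opening: 0.063
grip_force: 0.0
```

Request:
{"name": "jog_arm", "arguments": {"motion": [{"tx": 0, "ty": 0, "tz": 0, "ax": 0, "ay": 0, "az": 0, "jaw": 0.03}, {"tx": 0, "ty": 0, "tz": 0, "ax": 0, "ay": 0, "az": 0, "jaw": 0.03}, {"tx": 0, "ty": 0, "tz": 0, "ax": 0, "ay": 0, "az": 0, "jaw": 0.03}, {"tx": 0, "ty": 0, "tz": 0, "ax": 0, "ay": 0, "az": 0, "jaw": 0.03}, {"tx": 0, "ty": 0, "tz": 0, "ax": 0, "ay": 0, "az": 0, "jaw": 0.03}], "newtons": 25}}

```text
t: 6.7
ee_pos: [0.4197, -0.2782, 0.1478]
ee_rot: [0.736, -0.677, 0.0, -0.0]
wrist_force: [4.7, 0.7, -5.0]
opening: 0.0384
grip_force: 24.9
```

Opening 38 mm means the lever is at its stop. Now I'll lower the crossbar.

Request:
{"name": "jog_arm", "arguments": {"motion": [{"tx": 0, "ty": 0, "tz": 0.003, "ax": 0, "ay": 0, "az": 0, "jaw": 0.03}, {"tx": 0, "ty": 0, "tz": 0.005, "ax": 0, "ay": 0, "az": 0, "jaw": 0.03}, {"tx": 0, "ty": 0, "tz": 0.006, "ax": 0, "ay": 0, "az": 0, "jaw": 0.03}, {"tx": 0, "ty": 0, "tz": 0.006, "ax": 0, "ay": 0, "az": 0, "jaw": 0.03}, {"tx": 0, "ty": 0, "tz": 0.004, "ax": 0, "ay": 0, "az": 0, "jaw": 0.03}]}}

```text
t: 7.2
ee_pos: [0.4197, -0.2783, 0.1238]
ee_rot: [0.736, -0.677, 0.001, -0.0]
wrist_force: [4.3, 2.9, 1.5]
opening: 0.0383
grip_force: 25.0
```

Request:
{"name": "jog_arm", "arguments": {"motion": [{"tx": 0, "ty": 0, "tz": 0.003, "ax": 0, "ay": 0, "az": 0, "jaw": 0.03}, {"tx": 0, "ty": 0, "tz": 0, "ax": 0, "ay": 0, "az": 0, "jaw": 0.03}]}}

```text
t: 7.4
ee_pos: [0.4197, -0.2783, 0.1205]
ee_rot: [0.736, -0.677, 0.0, -0.0]
wrist_force: [6.8, 2.2, -4.4]
opening: 0.0384
grip_force: 25.0
```

```bash
python3 - <<'E'
from h import *
cam('side'); a=load('side')['image'][290:410,290:390,::-1]
cv2.imwrite('pics/s5.png',cv2.resize(a,None,fx=5,fy=5,interpolation=3))
E
```

```text
(no output)
```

View pics/s5.png

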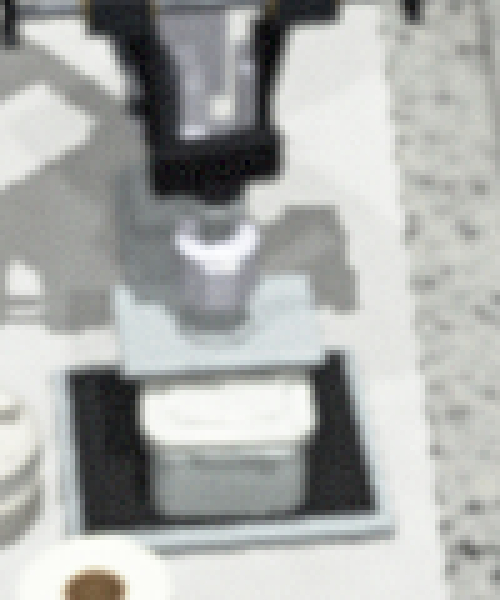

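The plate underside is at about row 365 in the side view, so z≈0.069, about 10 mm above the lid. I'll go on slowly and watch the force.

Request:
{"name": "jog_arm", "arguments": {"motion": [{"tx": 0, "ty": 0, "tz": 0.002, "ax": 0, "ay": 0, "az": 0, "jaw": 0.03}, {"tx": 0, "ty": 0, "tz": 0.002, "ax": 0, "ay": 0, "az": 0, "jaw": 0.03}, {"tx": 0, "ty": 0, "tz": 0.0015, "ax": 0, "ay": 0, "az": 0, "jaw": 0.03}]}}

```text
t: 7.75
ee_pos: [0.4197, -0.2783, 0.1155]
ee_rot: [0.736, -0.677, 0.001, -0.0]
wrist_force: [5.4, 2.9, 0.7]
opening: 0.0383
grip_force: 25.0
```

Request:
{"name": "jog_arm", "arguments": {"motion": [{"tx": 0, "ty": 0, "tz": 0.001, "ax": 0, "ay": 0, "az": 0, "jaw": 0.03}, {"tx": 0, "ty": 0, "tz": 0.001, "ax": 0, "ay": 0, "az": 0, "jaw": 0.03}]}}

```text
t: 7.95
ee_pos: [0.4197, -0.2783, 0.1136]
ee_rot: [0.736, -0.677, 0.001, -0.0]
wrist_force: [5.9, 3.6, 0.9]
opening: 0.0384
grip_force: 25.0
```

Request:
{"name": "jog_arm", "arguments": {"motion": [{"tx": 0, "ty": 0, "tz": 0.001, "ax": 0, "ay": 0, "az": 0, "jaw": 0.03}]}}

```text
t: 8.05
ee_pos: [0.4197, -0.2783, 0.1126]
ee_rot: [0.736, -0.677, 0.001, -0.0]
wrist_force: [5.4, 2.7, 0.5]
opening: 0.0383
grip_force: 25.0
```

Request:
{"name": "jog_arm", "arguments": {"motion": [{"tx": 0, "ty": 0, "tz": 0.001, "ax": 0, "ay": 0, "az": 0, "jaw": 0.03}]}}

```text
t: 8.15
ee_pos: [0.4197, -0.2783, 0.1116]
ee_rot: [0.736, -0.677, 0.001, -0.0]
wrist_force: [5.8, 3.9, 1.0]
opening: 0.0383
grip_force: 25.0
```

Request:
{"name": "jog_arm", "arguments": {"motion": [{"tx": 0, "ty": 0, "tz": 0.001, "ax": 0, "ay": 0, "az": 0, "jaw": 0.03}]}}

```text
t: 8.25
ee_pos: [0.4197, -0.2783, 0.1109]
ee_rot: [0.736, -0.677, 0.001, -0.0]
wrist_force: [2.3, 3.7, 12.8]
opening: 0.0383
grip_force: 25.0
```

Request:
{"name": "jog_arm", "arguments": {"motion": [{"tx": 0, "ty": 0, "tz": 0.0006, "ax": 0, "ay": 0, "az": 0, "jaw": 0.03}]}}

```text
t: 8.35
ee_pos: [0.4197, -0.2783, 0.111]
ee_rot: [0.736, -0.677, 0.001, -0.0]
wrist_force: [2.7, 5.5, 13.0]
opening: 0.0383
grip_force: 25.0
```

Request:
{"name": "jog_arm", "arguments": {"motion": [{"tx": 0, "ty": 0, "tz": 0.0006, "ax": 0, "ay": 0, "az": 0, "jaw": 0.03}]}}

```text
t: 8.45
ee_pos: [0.4197, -0.2783, 0.1109]
ee_rot: [0.736, -0.677, 0.001, -0.0]
wrist_force: [1.9, 6.4, 17.5]
opening: 0.0383
grip_force: 25.0
```

Contact with the lid, about 16 N. I'll ease off a little and let the lever go.

Request:
{"name": "jog_arm", "arguments": {"motion": [{"tx": 0, "ty": 0, "tz": -0.0013, "ax": 0, "ay": 0, "az": 0, "jaw": 0.03}, {"tx": 0, "ty": 0, "tz": 0, "ax": 0, "ay": 0, "az": 0, "jaw": 0.03}]}}

```text
t: 8.65
ee_pos: [0.4197, -0.2783, 0.1111]
ee_rot: [0.736, -0.677, 0.001, -0.0]
wrist_force: [4.6, 3.7, 4.3]
opening: 0.0386
grip_force: 25.0
```

Request:
{"name": "jog_arm", "arguments": {"motion": [{"tx": 0, "ty": 0, "tz": 0, "ax": 0, "ay": 0, "az": 0, "jaw": 0.087}, {"tx": 0, "ty": 0, "tz": 0, "ax": 0, "ay": 0, "az": 0, "jaw": 0.087}, {"tx": 0, "ty": 0, "tz": 0, "ax": 0, "ay": 0, "az": 0, "jaw": 0.087}, {"tx": 0, "ty": 0, "tz": 0, "ax": 0, "ay": 0, "az": 0, "jaw": 0.087}, {"tx": 0, "ty": 0, "tz": 0, "ax": 0, "ay": 0, "az": 0, "jaw": 0.087}]}}

```text
t: 9.15
ee_pos: [0.4188, -0.2784, 0.1105]
ee_rot: [0.736, -0.678, -0.0, 0.0]
wrist_force: [0.1, 0.8, 0.1]
opening: 0.0704
grip_force: 0.0
```

Request:
{"name": "jog_arm", "arguments": {"motion": [{"tx": 0, "ty": 0, "tz": 0, "ax": 0, "ay": 0, "az": 0, "jaw": 0.087}, {"tx": 0, "ty": 0, "tz": 0, "ax": 0, "ay": 0, "az": 0, "jaw": 0.087}, {"tx": 0, "ty": 0, "tz": -0.03, "ax": 0, "ay": 0, "az": 0, "jaw": 0.087}, {"tx": 0, "ty": 0, "tz": -0.045, "ax": 0, "ay": 0, "az": 0, "jaw": 0.087}, {"tx": 0, "ty": 0, "tz": -0.045, "ax": 0, "ay": 0, "az": 0, "jaw": 0.087}]}}

```text
t: 9.65
ee_pos: [0.4184, -0.2778, 0.2314]
ee_rot: [0.736, -0.677, -0.001, -0.0]
wrist_force: [0.7, 0.5, -0.1]
opening: 0.0869
grip_force: 0.0
```

Request:
{"name": "jog_arm", "arguments": {"motion": [{"tx": 0, "ty": 0, "tz": -0.02, "ax": 0, "ay": 0, "az": 0, "jaw": 0.087}, {"tx": 0, "ty": 0, "tz": 0, "ax": 0, "ay": 0, "az": 0, "jaw": 0.087}]}}

```text
t: 9.85
ee_pos: [0.4206, -0.28, 0.2541]
ee_rot: [0.736, -0.677, 0.004, 0.0]
wrist_force: [0.3, 0.3, -0.4]
opening: 0.087
grip_force: 0.0
```

```bash
python3 - <<'E'
from h import *
cam('wrist','w6.png');cam('side')
a=load('side')['image'][290:410,290:390,::-1];w=load('wrist')['image'][60:360,200:440,::-1]
o=np.zeros((600,800,3),np.uint8);o[:,:480]=cv2.resize(w,None,fx=2,fy=2,interpolation=3)
o[:384,480:800]=cv2.resize(a,(320,384),interpolation=3);cv2.imwrite('pics/c6.png',o)
E
```

```text
(no output)
```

View pics/c6.png

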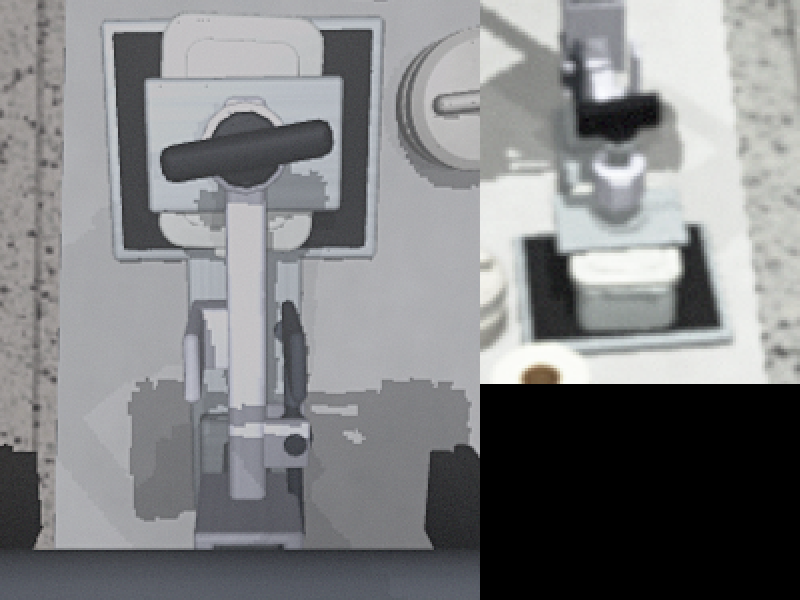

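Locked on the lid: the plate sits on the box and the lever is open. The handle centre is at about (323,135) in the wrist frame, with its ends at (281,142) and (365,129).

```bash
python3 - <<'E'
from h import *
w=load('wrist')
L=[atz(w,200+x/2,60+y/2,.155) for x,y in ((163,164),(331,138),(247,150))]
d=L[1]-L[0];print(L,np.hypot(*d[:2]),np.arctan2(d[1],d[0]))
b=np.arctan2(d[1],d[0])%np.pi
print('bar yaw',b,'psi',b-np.pi/2)
rows([(.423,-.351,.24,b-np.pi/2)])
E
```

```text
[array([ 0.44862018, -0.34466473,  0.155     ]), array([ 0.39596701, -0.35710385,  0.155     ]), array([ 0.42218765, -0.35122274,  0.155     ])] 0.0541025665200945 -2.909599947022587
bar yaw 0.23199270656720605 psi -1.3388036202276905
[ 0.4187 -0.278   0.2504] yaw -3.0589
[{"tx": 0.0056, "tz": 0.0008, "az": -7.58}, {"tx": 0.0056, "ty": 0.0009, "tz": 0.0008, "az": -7.58}, {"tx": 0.0054, "ty": 0.0016, "tz": 0.0008, "az": -7.58}, {"tx": 0.0051, "ty": 0.0023, "tz": 0.0008, "az": -7.58}, {"tx": 0.0048, "ty": 0.003, "tz": 0.0008, "az": -7.58}]
[{"tx": 0.0044, "ty": 0.0036, "tz": 0.0008, "az": -7.58}, {"tx": 0.0038, "ty": 0.0041, "tz": 0.0008, "az": -7.58}, {"tx": 0.0033, "ty": 0.0046, "tz": 0.0008, "az": -7.58}, {"tx": 0.0026, "ty": 0.005, "tz": 0.0008, "az": -7.58}, {"tx": 0.002, "ty": 0.0053, "tz": 0.0008, "az": -7.58}]
[{"tx": 0.0013, "ty": 0.0055, "tz": 0.0008, "az": -7.58}, {"tx": 0.0005, "ty": 0.0056, "tz": 0.0008, "az": -7.58}, {"tx": -0.0002, "ty": 0.0056, "tz": 0.0008, "az": -7.58}]
```

Request:
{"name": "jog_arm", "arguments": {"motion": [{"tx": 0.0056, "ty": 0, "tz": 0.0008, "ax": 0, "ay": 0, "az": -7.58, "jaw": 0.06}, {"tx": 0.0056, "ty": 0.0009, "tz": 0.0008, "ax": 0, "ay": 0, "az": -7.58, "jaw": 0.06}, {"tx": 0.0054, "ty": 0.0016, "tz": 0.0008, "ax": 0, "ay": 0, "az": -7.58, "jaw": 0.06}, {"tx": 0.0051, "ty": 0.0023, "tz": 0.0008, "ax": 0, "ay": 0, "az": -7.58, "jaw": 0.06}, {"tx": 0.0048, "ty": 0.003, "tz": 0.0008, "ax": 0, "ay": 0, "az": -7.58, "jaw": 0.06}]}}

```text
t: 10.45
ee_pos: [0.4196, -0.3056, 0.2441]
ee_rot: [0.917, -0.399, -0.002, -0.001]
wrist_force: [-0.5, -0.4, -0.3]
opening: 0.0616
grip_force: 0.0
```

Request:
{"name": "jog_arm", "arguments": {"motion": [{"tx": 0.0044, "ty": 0.0036, "tz": 0.0008, "ax": 0, "ay": 0, "az": -7.58, "jaw": 0.06}, {"tx": 0.0038, "ty": 0.0041, "tz": 0.0008, "ax": 0, "ay": 0, "az": -7.58, "jaw": 0.06}, {"tx": 0.0033, "ty": 0.0046, "tz": 0.0008, "ax": 0, "ay": 0, "az": -7.58, "jaw": 0.06}, {"tx": 0.0026, "ty": 0.005, "tz": 0.0008, "ax": 0, "ay": 0, "az": -7.58, "jaw": 0.06}, {"tx": 0.002, "ty": 0.0053, "tz": 0.0008, "ax": 0, "ay": 0, "az": -7.58, "jaw": 0.06}]}}

```text
t: 10.95
ee_pos: [0.4212, -0.3337, 0.24]
ee_rot: [0.997, -0.08, -0.002, -0.002]
wrist_force: [0.9, 0.3, -0.1]
opening: 0.0597
grip_force: 0.0
```

Request:
{"name": "jog_arm", "arguments": {"motion": [{"tx": 0.0013, "ty": 0.0055, "tz": 0.0008, "ax": 0, "ay": 0, "az": -7.58, "jaw": 0.06}, {"tx": 0.0005, "ty": 0.0056, "tz": 0.0008, "ax": 0, "ay": 0, "az": -7.58, "jaw": 0.06}, {"tx": 0, "ty": 0.0056, "tz": 0.0008, "ax": 0, "ay": 0, "az": -7.58, "jaw": 0.06}, {"tx": 0, "ty": 0, "tz": 0, "ax": 0, "ay": 0, "az": 0, "jaw": 0.06}, {"tx": 0, "ty": 0, "tz": 0, "ax": 0, "ay": 0, "az": 0, "jaw": 0.06}]}}

```text
t: 11.45
ee_pos: [0.4228, -0.3506, 0.2385]
ee_rot: [0.993, 0.114, -0.001, -0.002]
wrist_force: [0.7, 0.6, -0.4]
opening: 0.0601
grip_force: 0.0
```

```bash
python3 - <<'E'
from h import *
rows([(.4222,-.3512,.128,-1.339)])
print(status.state()['qpos'].round(2),status.state()['torque'])
E
```

```text
[ 0.4228 -0.3506  0.2385] yaw -1.3421
[{"tx": -0.0002, "ty": 0.0003, "tz": 0.0368, "ax": -0.07, "ay": 0.03, "az": -0.06}, {"tx": -0.0002, "ty": 0.0002, "tz": 0.0368, "ax": -0.07, "ay": 0.03, "az": -0.06}, {"tx": -0.0002, "ty": 0.0002, "tz": 0.0368, "ax": -0.07, "ay": 0.03, "az": -0.06}]
[-0.9   0.41  1.6   0.    1.13  0.45] [-0.07768498  0.16444512  0.00762137]
```

Request:
{"name": "jog_arm", "arguments": {"motion": [{"tx": -0.0002, "ty": 0.0003, "tz": 0.037, "ax": -0.1, "ay": 0, "az": 0, "jaw": 0.06}, {"tx": -0.0002, "ty": 0.0002, "tz": 0.037, "ax": 0, "ay": 0, "az": 0, "jaw": 0.06}, {"tx": -0.0002, "ty": 0.0002, "tz": 0.026, "ax": -0.1, "ay": 0, "az": 0, "jaw": 0.06}, {"tx": 0, "ty": 0, "tz": 0.0105, "ax": 0, "ay": 0, "az": 0, "jaw": 0.06}, {"tx": 0, "ty": 0, "tz": 0, "ax": 0, "ay": 0, "az": 0, "jaw": 0.06}]}}

```text
t: 11.95
ee_pos: [0.4223, -0.3512, 0.1281]
ee_rot: [0.993, 0.115, -0.001, -0.0]
wrist_force: [0.0, 1.3, -0.0]
opening: 0.0594
grip_force: 0.0
```

Request:
{"name": "jog_arm", "arguments": {"motion": [{"tx": 0, "ty": 0, "tz": 0, "ax": 0, "ay": 0, "az": 0, "jaw": 0.02}, {"tx": 0, "ty": 0, "tz": 0, "ax": 0, "ay": 0, "az": 0, "jaw": 0.02}, {"tx": 0, "ty": 0, "tz": 0, "ax": 0, "ay": 0, "az": 0, "jaw": 0.02}, {"tx": 0, "ty": 0, "tz": 0, "ax": 0, "ay": 0, "az": 0, "jaw": 0.005}, {"tx": 0, "ty": 0, "tz": 0, "ax": 0, "ay": 0, "az": 0, "jaw": 0.005}], "newtons": 40}}

```text
t: 12.45
ee_pos: [0.4233, -0.3525, 0.1304]
ee_rot: [0.993, 0.115, 0.0, 0.002]
wrist_force: [-0.7, 3.7, 2.9]
opening: 0.0282
grip_force: 2.7
```

Request:
{"name": "jog_arm", "arguments": {"motion": [{"tx": 0, "ty": 0, "tz": 0, "ax": 0, "ay": 0, "az": 0, "jaw": 0.005}, {"tx": 0, "ty": 0, "tz": 0, "ax": 0, "ay": 0, "az": 0, "jaw": 0.005}]}}

```text
t: 12.65
ee_pos: [0.4229, -0.3513, 0.1302]
ee_rot: [0.993, 0.115, 0.0, 0.001]
wrist_force: [0.1, 3.0, 6.2]
opening: 0.0241
grip_force: 40.0
```

```bash
cat > st.py <<'E'
from h import *
s=status.state();print(s['t'],s['ee_pos'].round(4),'yaw',np.arctan2(*Ro.from_quat(s['ee_rot']).as_matrix()[:2,1][::-1]).round(3),s['wrist_force'].round(1),s['torque'].round(3),s['qpos'].round(2)[[0,5]],round(s['opening'],4),s['grip_force'])
E
python3 st.py
```

```text
12.65 [ 0.4229 -0.3513  0.1302] yaw -1.339 [0.1 3.  6.2] [ 0.685  0.236 -0.04 ] [-0.9   0.44] 0.0241 40.00275179743767
```

```bash
python3 - <<'E'
from h import *
s=load('side')
g=cv2.cvtColor(s['image'],cv2.COLOR_RGB2GRAY)
c=proj(s,[.4222,-.3512,.146]);print(c)
for u in (-10,-5,0,5,10):
    k=int(round(c[0]))+u; print(k,g[312:342,k].tolist())
for z in (.12,.126,.13,.134,.138,.146,.15,.154,.158,.162):
    print(z,'front edge',proj(s,[.4222,-.357,z]).round(1),'back',proj(s,[.4222,-.345,z]).round(1))
E
```

```text
[332.52590611 325.76032564]
323 [114, 113, 113, 112, 111, 114, 114, 112, 95, 73, 50, 36, 42, 39, 34, 6, 23, 15, 24, 19, 45, 89, 111, 118, 110, 114, 123, 124, 121, 126]
328 [218, 240, 244, 242, 243, 247, 249, 252, 241, 162, 69, 40, 38, 28, 22, 20, 10, 17, 20, 22, 46, 83, 111, 124, 127, 146, 164, 164, 161, 192]
333 [174, 214, 221, 222, 225, 228, 236, 221, 156, 73, 40, 35, 34, 25, 19, 21, 23, 29, 25, 23, 27, 39, 71, 120, 142, 136, 117, 115, 112, 125]
338 [143, 139, 141, 140, 137, 140, 129, 93, 54, 42, 38, 32, 23, 25, 14, 21, 18, 14, 41, 53, 82, 122, 143, 139, 138, 150, 191, 233, 238, 241]
343 [236, 236, 232, 229, 226, 218, 173, 104, 48, 31, 31, 19, 14, 28, 15, 18, 29, 62, 106, 131, 136, 139, 141, 149, 151, 155, 157, 158, 157, 156]
0.12 front edge [332.6 337.9] back [332.5 334.3]
0.126 front edge [332.6 335.5] back [332.5 331.9]
0.13 front edge [332.6 333.9] back [332.5 330.3]
0.134 front edge [332.6 332.3] back [332.5 328.7]
0.138 front edge [332.6 330.7] back [332.5 327.1]
0.146 front edge [332.6 327.5] back [332.5 323.9]
0.15 front edge [332.6 325.9] back [332.5 322.3]
0.154 front edge [332.6 324.2] back [332.5 320.7]
0.158 front edge [332.5 322.6] back [332.5 319.1]
0.162 front edge [332.5 321. ] back [332.4 317.5]
```

The opening is 24 mm, so the fingers are on the hub below the bar. I'll open, rise 6 mm and close again.

Request:
{"name": "jog_arm", "arguments": {"motion": [{"tx": 0, "ty": 0, "tz": 0, "ax": 0, "ay": 0, "az": 0, "jaw": 0.045}, {"tx": 0, "ty": 0, "tz": 0, "ax": 0, "ay": 0, "az": 0, "jaw": 0.045}, {"tx": 0, "ty": 0, "tz": 0, "ax": 0, "ay": 0, "az": 0, "jaw": 0.045}, {"tx": 0, "ty": 0, "tz": -0.007, "ax": 0, "ay": 0, "az": 0, "jaw": 0.045}, {"tx": 0, "ty": 0, "tz": 0, "ax": 0, "ay": 0, "az": 0, "jaw": 0.045}]}}

```text
t: 13.15
ee_pos: [0.4236, -0.3532, 0.1376]
ee_rot: [0.993, 0.116, 0.001, 0.003]
wrist_force: [-0.5, -0.0, -0.7]
opening: 0.0442
grip_force: 0.0
```

Request:
{"name": "jog_arm", "arguments": {"motion": [{"tx": 0, "ty": 0, "tz": 0, "ax": 0, "ay": 0, "az": 0, "jaw": 0.005}, {"tx": 0, "ty": 0, "tz": 0, "ax": 0, "ay": 0, "az": 0, "jaw": 0.005}, {"tx": 0, "ty": 0, "tz": 0, "ax": 0, "ay": 0, "az": 0, "jaw": 0.005}, {"tx": 0, "ty": 0, "tz": 0, "ax": 0, "ay": 0, "az": 0, "jaw": 0.005}, {"tx": 0, "ty": 0, "tz": 0, "ax": 0, "ay": 0, "az": 0, "jaw": 0.005}], "newtons": 40}}

```text
t: 13.65
ee_pos: [0.4227, -0.3517, 0.1383]
ee_rot: [0.993, 0.116, -0.0, 0.001]
wrist_force: [-2.7, 7.3, 11.8]
opening: 0.014
grip_force: 5.9
```

Request:
{"name": "jog_arm", "arguments": {"motion": [{"tx": 0, "ty": 0, "tz": 0, "ax": 0, "ay": 0, "az": 0, "jaw": 0.005}, {"tx": 0, "ty": 0, "tz": 0, "ax": 0, "ay": 0, "az": 0, "jaw": 0.005}]}}

```text
t: 13.85
ee_pos: [0.4227, -0.3514, 0.1382]
ee_rot: [0.993, 0.116, -0.0, 0.001]
wrist_force: [-2.1, 4.1, 12.1]
opening: 0.0119
grip_force: 42.8
```

```bash
python3 st.py
```

```text
13.85 [ 0.4227 -0.3514  0.1382] yaw -1.339 [-2.1  4.1 12.1] [0.799 0.588 0.003] [-0.9   0.44] 0.0119 42.82881168448512
```

The bar is gripped (12 mm). I'll relieve the vertical force.

Request:
{"name": "jog_arm", "arguments": {"motion": [{"tx": 0, "ty": 0, "tz": -0.002, "ax": 0, "ay": 0, "az": 0, "jaw": 0.005}, {"tx": 0, "ty": 0, "tz": 0, "ax": 0, "ay": 0, "az": 0, "jaw": 0.005}]}}

```text
t: 14.05
ee_pos: [0.4227, -0.3513, 0.1384]
ee_rot: [0.993, 0.116, -0.0, 0.001]
wrist_force: [0.0, 3.5, 0.0]
opening: 0.0123
grip_force: 43.1
```

```bash
python3 st.py
```

```text
14.05 [ 0.4227 -0.3513  0.1384] yaw -1.339 [0.  3.5 0. ] [0.516 0.201 0.065] [-0.9   0.44] 0.0123 43.12727082411584
```

Request:
{"name": "jog_arm", "arguments": {"motion": [{"tx": 0, "ty": 0, "tz": 0, "ax": 0, "ay": 0, "az": 4, "jaw": 0.005}, {"tx": 0, "ty": 0, "tz": 0, "ax": 0, "ay": 0, "az": 4, "jaw": 0.005}, {"tx": 0, "ty": 0, "tz": 0, "ax": 0, "ay": 0, "az": 4, "jaw": 0.005}, {"tx": 0, "ty": 0, "tz": 0, "ax": 0, "ay": 0, "az": 4, "jaw": 0.005}, {"tx": 0, "ty": 0, "tz": 0, "ax": 0, "ay": 0, "az": 4, "jaw": 0.005}]}}

```text
t: 14.55
ee_pos: [0.4226, -0.3513, 0.1384]
ee_rot: [0.998, -0.059, -0.0, 0.001]
wrist_force: [0.2, 4.5, 1.3]
opening: 0.0119
grip_force: 44.2
```

```bash
python3 st.py
```

```text
14.55 [ 0.4226 -0.3513  0.1384] yaw -1.689 [0.2 4.5 1.3] [0.612 0.226 0.52 ] [-0.9   0.79] 0.0119 44.24355340002876
```

Request:
{"name": "jog_arm", "arguments": {"motion": [{"tx": 0, "ty": 0, "tz": 0, "ax": 0, "ay": 0, "az": 4, "jaw": 0.005}, {"tx": 0, "ty": 0, "tz": 0, "ax": 0, "ay": 0, "az": 4, "jaw": 0.005}, {"tx": 0, "ty": 0, "tz": 0, "ax": 0, "ay": 0, "az": 0, "jaw": 0.005}]}}

```text
t: 14.85
ee_pos: [0.4226, -0.3513, 0.1384]
ee_rot: [0.992, -0.127, -0.0, 0.001]
wrist_force: [-0.7, 3.3, 0.8]
opening: 0.0118
grip_force: 44.6
```

```bash
python3 st.py
```

```text
14.85 [ 0.4226 -0.3513  0.1384] yaw -1.826 [-0.7  3.3  0.8] [0.708 0.277 0.562] [-0.9   0.93] 0.0118 44.60174290631585
```

Request:
{"name": "jog_arm", "arguments": {"motion": [{"tx": 0, "ty": 0, "tz": 0, "ax": 0, "ay": 0, "az": 3, "jaw": 0.005}, {"tx": 0, "ty": 0, "tz": 0, "ax": 0, "ay": 0, "az": 3, "jaw": 0.005}, {"tx": 0, "ty": 0, "tz": 0, "ax": 0, "ay": 0, "az": 0, "jaw": 0.005}]}}

```text
t: 15.15
ee_pos: [0.4226, -0.3513, 0.1384]
ee_rot: [0.984, -0.179, -0.0, 0.001]
wrist_force: [-0.4, 4.8, 1.4]
opening: 0.0118
grip_force: 43.9
```

```bash
python3 st.py
```

```text
15.15 [ 0.4226 -0.3513  0.1384] yaw -1.93 [-0.4  4.8  1.4] [0.883 0.313 0.323] [-0.9   1.04] 0.0118 43.934070366176456
```

Request:
{"name": "jog_arm", "arguments": {"motion": [{"tx": 0, "ty": 0, "tz": 0, "ax": 0, "ay": 0, "az": 3, "jaw": 0.005}, {"tx": 0, "ty": 0, "tz": 0, "ax": 0, "ay": 0, "az": 3, "jaw": 0.005}, {"tx": 0, "ty": 0, "tz": 0, "ax": 0, "ay": 0, "az": 0, "jaw": 0.005}]}}

```text
t: 15.45
ee_pos: [0.4226, -0.3513, 0.1384]
ee_rot: [0.973, -0.23, -0.0, 0.001]
wrist_force: [-0.8, 4.9, 1.3]
opening: 0.0118
grip_force: 44.1
```

```bash
python3 st.py
```

```text
15.45 [ 0.4226 -0.3513  0.1384] yaw -2.035 [-0.8  4.9  1.3] [1.026 0.227 0.458] [-0.9   1.14] 0.0118 44.10189925580198
```

Request:
{"name": "jog_arm", "arguments": {"motion": [{"tx": 0, "ty": 0, "tz": 0, "ax": 0, "ay": 0, "az": 3, "jaw": 0.005}, {"tx": 0, "ty": 0, "tz": 0, "ax": 0, "ay": 0, "az": 3, "jaw": 0.005}, {"tx": 0, "ty": 0, "tz": 0, "ax": 0, "ay": 0, "az": 0, "jaw": 0.005}]}}

```text
t: 15.75
ee_pos: [0.4226, -0.3513, 0.1384]
ee_rot: [0.96, -0.281, -0.0, 0.001]
wrist_force: [-0.6, 5.4, 1.7]
opening: 0.0117
grip_force: 44.2
```

```bash
python3 st.py
```

```text
15.75 [ 0.4226 -0.3513  0.1384] yaw -2.14 [-0.6  5.4  1.7] [1.02  0.305 0.487] [-0.9   1.24] 0.0117 44.20481112872494
```

Request:
{"name": "jog_arm", "arguments": {"motion": [{"tx": 0, "ty": 0, "tz": 0, "ax": 0, "ay": 0, "az": 3, "jaw": 0.005}, {"tx": 0, "ty": 0, "tz": 0, "ax": 0, "ay": 0, "az": 3, "jaw": 0.005}, {"tx": 0, "ty": 0, "tz": 0, "ax": 0, "ay": 0, "az": 0, "jaw": 0.005}]}}

```text
t: 16.05
ee_pos: [0.4226, -0.3512, 0.1384]
ee_rot: [0.944, -0.33, -0.0, 0.001]
wrist_force: [-0.5, 5.4, 1.6]
opening: 0.0113
grip_force: 44.2
```

```bash
python3 st.py
```

```text
16.05 [ 0.4226 -0.3512  0.1384] yaw -2.244 [-0.5  5.4  1.6] [0.994 0.293 0.468] [-0.9   1.35] 0.0113 44.215992895178715
```

Request:
{"name": "jog_arm", "arguments": {"motion": [{"tx": 0, "ty": 0, "tz": 0, "ax": 0, "ay": 0, "az": 3, "jaw": 0.005}, {"tx": 0, "ty": 0, "tz": 0, "ax": 0, "ay": 0, "az": 3, "jaw": 0.005}, {"tx": 0, "ty": 0, "tz": 0, "ax": 0, "ay": 0, "az": 0, "jaw": 0.005}]}}

```text
t: 16.35
ee_pos: [0.4227, -0.3512, 0.1384]
ee_rot: [0.925, -0.379, -0.0, 0.001]
wrist_force: [0.0, 5.1, 2.0]
opening: 0.0116
grip_force: 44.3
```

```bash
python3 st.py
```

```text
16.35 [ 0.4227 -0.3512  0.1384] yaw -2.349 [0.  5.1 2. ] [1.034 0.327 0.416] [-0.9   1.45] 0.0116 44.25429556323252
```

Request:
{"name": "jog_arm", "arguments": {"motion": [{"tx": 0, "ty": 0, "tz": 0, "ax": 0, "ay": 0, "az": 3, "jaw": 0.005}, {"tx": 0, "ty": 0, "tz": 0, "ax": 0, "ay": 0, "az": 2, "jaw": 0.005}, {"tx": 0, "ty": 0, "tz": 0, "ax": 0, "ay": 0, "az": 0, "jaw": 0.005}]}}

```text
t: 16.65
ee_pos: [0.4227, -0.3512, 0.1384]
ee_rot: [0.908, -0.419, -0.0, 0.001]
wrist_force: [1.0, 5.1, 1.6]
opening: 0.0117
grip_force: 44.5
```

```bash
python3 st.py
```

```text
16.65 [ 0.4227 -0.3512  0.1384] yaw -2.436 [1.  5.1 1.6] [1.078 0.268 0.512] [-0.9   1.54] 0.0117 44.48050712874647
```

Request:
{"name": "jog_arm", "arguments": {"motion": [{"tx": 0, "ty": 0, "tz": 0, "ax": 0, "ay": 0, "az": 3, "jaw": 0.005}, {"tx": 0, "ty": 0, "tz": 0, "ax": 0, "ay": 0, "az": 2, "jaw": 0.005}, {"tx": 0, "ty": 0, "tz": 0, "ax": 0, "ay": 0, "az": 0, "jaw": 0.005}]}}

```text
t: 16.95
ee_pos: [0.4227, -0.3512, 0.1384]
ee_rot: [0.889, -0.458, -0.0, 0.001]
wrist_force: [0.6, 5.5, 0.8]
opening: 0.0118
grip_force: 44.9
```

```bash
python3 st.py
```

```text
16.95 [ 0.4227 -0.3512  0.1384] yaw -2.523 [0.6 5.5 0.8] [1.068 0.231 0.564] [-0.9   1.63] 0.0118 44.87248361935599
```

Request:
{"name": "jog_arm", "arguments": {"motion": [{"tx": 0, "ty": 0, "tz": 0, "ax": 0, "ay": 0, "az": 2, "jaw": 0.005}, {"tx": 0, "ty": 0, "tz": 0, "ax": 0, "ay": 0, "az": 2, "jaw": 0.005}, {"tx": 0, "ty": 0, "tz": 0, "ax": 0, "ay": 0, "az": 0, "jaw": 0.005}]}}

```text
t: 17.25
ee_pos: [0.4227, -0.3512, 0.1384]
ee_rot: [0.872, -0.489, -0.0, 0.001]
wrist_force: [0.3, 4.7, 1.2]
opening: 0.0121
grip_force: 45.1
```

```bash
python3 st.py
```

```text
17.25 [ 0.4227 -0.3512  0.1384] yaw -2.593 [0.3 4.7 1.2] [1.056 0.206 0.537] [-0.9  1.7] 0.0121 45.10304533938324
```

Request:
{"name": "jog_arm", "arguments": {"motion": [{"tx": 0, "ty": 0, "tz": 0, "ax": 0, "ay": 0, "az": 2, "jaw": 0.005}, {"tx": 0, "ty": 0, "tz": 0, "ax": 0, "ay": 0, "az": 2, "jaw": 0.005}, {"tx": 0, "ty": 0, "tz": 0, "ax": 0, "ay": 0, "az": 0, "jaw": 0.005}]}}

```text
t: 17.55
ee_pos: [0.4227, -0.3512, 0.1384]
ee_rot: [0.855, -0.519, 0.0, 0.001]
wrist_force: [-0.1, 5.7, 1.4]
opening: 0.0119
grip_force: 45.3
```

```bash
python3 st.py
```

```text
17.55 [ 0.4227 -0.3512  0.1384] yaw -2.662 [-0.1  5.7  1.4] [1.1   0.21  0.571] [-0.9   1.77] 0.0119 45.25882121562972
```

Request:
{"name": "jog_arm", "arguments": {"motion": [{"tx": 0, "ty": 0, "tz": 0, "ax": 0, "ay": 0, "az": 2, "jaw": 0.005}, {"tx": 0, "ty": 0, "tz": 0, "ax": 0, "ay": 0, "az": 1, "jaw": 0.005}, {"tx": 0, "ty": 0, "tz": 0, "ax": 0, "ay": 0, "az": 0, "jaw": 0.005}]}}

```text
t: 17.85
ee_pos: [0.4227, -0.3512, 0.1384]
ee_rot: [0.841, -0.541, 0.0, 0.001]
wrist_force: [0.5, 6.2, 0.8]
opening: 0.012
grip_force: 45.4
```

```bash
python3 st.py
```

```text
17.85 [ 0.4227 -0.3512  0.1384] yaw -2.714 [0.5 6.2 0.8] [1.122 0.161 0.586] [-0.9   1.82] 0.012 45.40714165656027
```

Request:
{"name": "jog_arm", "arguments": {"motion": [{"tx": 0, "ty": 0, "tz": 0, "ax": 0, "ay": 0, "az": 2, "jaw": 0.005}, {"tx": 0, "ty": 0, "tz": 0, "ax": 0, "ay": 0, "az": 0, "jaw": 0.005}]}}

```text
t: 18.05
ee_pos: [0.4227, -0.3512, 0.1384]
ee_rot: [0.831, -0.556, 0.0, 0.001]
wrist_force: [-0.2, 5.5, 0.6]
opening: 0.0118
grip_force: 45.4
```

```bash
python3 st.py
```

```text
18.05 [ 0.4227 -0.3512  0.1384] yaw -2.749 [-0.2  5.5  0.6] [1.13  0.231 0.583] [-0.9   1.85] 0.0118 45.43907821843277
```

Request:
{"name": "jog_arm", "arguments": {"motion": [{"tx": 0, "ty": 0, "tz": 0, "ax": 0, "ay": 0, "az": 0, "jaw": 0.005}]}}

```text
t: 18.15
ee_pos: [0.4227, -0.3512, 0.1384]
ee_rot: [0.832, -0.555, 0.0, 0.001]
wrist_force: [-0.5, 5.4, 1.3]
opening: 0.0115
grip_force: 45.4
```

```bash
python3 st.py
```

```text
18.15 [ 0.4227 -0.3512  0.1384] yaw -2.749 [-0.5  5.4  1.3] [1.103 0.184 0.656] [-0.9   1.85] 0.0115 45.434133240742085
```

```bash
cat > av.py <<'E'
from h import *
T=[]
for i in range(10):
    grab_frame('wrist'); T.append(status.state()['torque'][2])
print(np.round(T,2),np.mean(T),np.std(T)/3)
E
python3 av.py
```

```text
[0.65 0.69 0.63 0.66 0.64 0.63 0.62 0.64 0.61 0.61] 0.637978599035923 0.007890323113448358
```

The torque averages about 0.64 N m, roughly 40 N on the lid. I'll unwind the bar spring gently (-15°), let go and retreat.

Request:
{"name": "jog_arm", "arguments": {"motion": [{"tx": 0, "ty": 0, "tz": 0, "ax": 0, "ay": 0, "az": -5, "jaw": 0.005}, {"tx": 0, "ty": 0, "tz": 0, "ax": 0, "ay": 0, "az": -5, "jaw": 0.005}, {"tx": 0, "ty": 0, "tz": 0, "ax": 0, "ay": 0, "az": -5, "jaw": 0.005}, {"tx": 0, "ty": 0, "tz": 0, "ax": 0, "ay": 0, "az": 0, "jaw": 0.005}]}}

```text
t: 19.05
ee_pos: [0.4227, -0.3512, 0.1384]
ee_rot: [0.897, -0.442, 0.0, 0.0]
wrist_force: [0.2, 4.7, 0.7]
opening: 0.0117
grip_force: 43.8
```

```bash
python3 av.py
```

```text
[0.22 0.29 0.23 0.29 0.28 0.29 0.3  0.25 0.31 0.24] 0.27006212463224133 0.010816311794356994
```

Request:
{"name": "jog_arm", "arguments": {"motion": [{"tx": 0, "ty": 0, "tz": 0, "ax": 0, "ay": 0, "az": 0, "jaw": 0.05}, {"tx": 0, "ty": 0, "tz": 0, "ax": 0, "ay": 0, "az": 0, "jaw": 0.05}, {"tx": 0, "ty": 0, "tz": 0, "ax": 0, "ay": 0, "az": 0, "jaw": 0.05}, {"tx": 0, "ty": 0, "tz": 0, "ax": 0, "ay": 0, "az": 0, "jaw": 0.05}, {"tx": 0, "ty": 0, "tz": 0, "ax": 0, "ay": 0, "az": 0, "jaw": 0.05}]}}

```text
t: 20.05
ee_pos: [0.4234, -0.3533, 0.139]
ee_rot: [0.896, -0.444, 0.002, 0.002]
wrist_force: [0.8, 0.1, 0.3]
opening: 0.0437
grip_force: 0.0
```

Request:
{"name": "jog_arm", "arguments": {"motion": [{"tx": 0, "ty": 0, "tz": -0.02, "ax": 0, "ay": 0, "az": 0, "jaw": 0.05}, {"tx": 0, "ty": 0, "tz": -0.045, "ax": 0, "ay": 0, "az": 0, "jaw": 0.05}, {"tx": 0, "ty": 0, "tz": -0.045, "ax": 0, "ay": 0, "az": 0, "jaw": 0.05}, {"tx": 0, "ty": 0, "tz": 0, "ax": 0, "ay": 0, "az": 0, "jaw": 0.05}, {"tx": 0, "ty": 0, "tz": 0, "ax": 0, "ay": 0, "az": 0, "jaw": 0.05}]}}

```text
t: 20.55
ee_pos: [0.4235, -0.3528, 0.2501]
ee_rot: [0.896, -0.444, 0.003, 0.002]
wrist_force: [0.6, 0.3, -0.1]
opening: 0.05
grip_force: 0.0
```

```bash
python3 av.py; python3 - <<'E'
from h import *
f=cam('wrist');s=cam('side')
w=cv2.resize(f['image'][:,:,::-1],(560,420));o=np.zeros((600,800,3),np.uint8);o[:420,:560]=w
o[:288,560:800]=cv2.resize(s['image'][290:410,290:390,::-1],(240,288),interpolation=3);cv2.imwrite('pics/c7.png',o)
E
```

```text
[-0.03 -0.02  0.02 -0.05  0.02 -0.02  0.01 -0.05 -0.   -0.02] -0.013849896521009828 0.007927148763030306
```

View pics/c7.png

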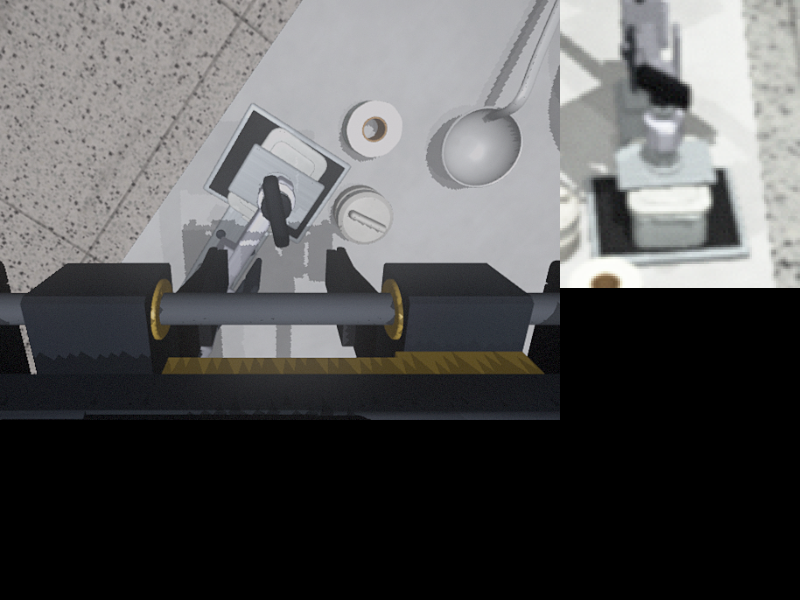

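The final view shows the handle turned to about (275,210), the plate on the lid, the box in place and the gripper clear. Handing the job in.

```bash
python3 -c "
from bench import order
print(order.close_job())"
```

```text
the job is handed in; nothing more can be done
None
```

The sample box is clamped and the job is handed in: the crossbar is locked on the lid and the screw is tightened to about 0.65 N m, an estimated 40–45 N. I inferred that the pawl is home from the rise in screw torque rather than seeing it, and the hand-in returned no verdict.

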